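Brake check, stand down, hold the scooter upright

ROBOT

A 6-joint arm with a two-finger parallel gripper is mounted at the origin on the work surface. World frame = base frame: x ahead of the robot, y to its left, z up, the work surface at z = 0. Lengths are in m, angles in degrees, forces in N, time in s.
With the tool pointing down it reaches from about 0.35 to 0.875 m from the base axis. Payload 4.2 kg.
Tool frame: the origin (TCP) lies between the finger pads, 19 mm behind the fingertips; this is the grasp point; z points along the fingers, y is the line along which they close (so a half turn about z gives the same grasp; the last joint's range is limited). The gripper opens to 87 mm and grips with 3 to 60 N. Pads are 19 mm wide; open, the fingers measure 117 mm over their backs; the gripper's body (75 mm by 190 mm) begins 51 mm behind the grasp point.
Start: joints at [-56.23, 22.042, 0.453, 0, -68.411, -14.817], TCP at [0.203, -0.591, 0.241] pointing down, gripper open.
Joint ranges: [-179.83, 179.83], [-69.29, 118.12], [-61.27, 80.66], [-181.25, 117.63], [-171.15, -9.14], [-177.46, 177.46]. Speed limits (degrees/s): [159.86, 159.86, 180, 180, 180, 180].

INTERFACE

Orientations are given as a 3x3 rotation matrix whose columns are the frame's x, y, z axes.
In Python, from station import r, imaging, models gives the robot as it stands. The module is installed in compiled form; this text tells all that it offers.
- The arm moves only by the tool apply_moves, never from a script. Its argument "moves" is a list of rows, each a list of 2 entries, a list of its own where there are three numbers: the shift along the tool's x, y, z in m, then the turn about the tool's z in degrees. A call has 1 to 5 rows; each row shifts and turns the commanded pose from where the row before left it, along the tool's axes as they then stand; what a row does not reach is not made up. A row lasts 1/12 s, in which the tool goes at most 41.7 mm and 7.16 degrees, less where a joint would pass 70% of its speed; a pose out of reach is approached as far as the arm can. A call is refused whole if a number of a shift passes 0.0417 or a number of a turn 7.16, either way. A call with a gripper value outside its range is refused whole. "hand" is the finger opening in m, from 0 to 0.087, set as the call begins (left out, the last holds). The fingers move at their own pace and stop on an object; the grip force is fixed at half the most. Time passes only in rows, so rows that do not move let the fingers close. It gives the time, the measured TCP pose, the force, the opening and the grip force at its end, in the units of the state.
- r.sense(): the state, without advancing time (a new reading comes with each control period).
- imaging.capture(name): name is "side" or "top"; returns a dict with "frame" (384x512x3 uint8, blue, green, red), "intrinsics" (3x3 intrinsics, pixels), "eye" and "orientation" of the camera in the world. Camera axes: x right, y down, z forward; pixel columns grow to the right and rows downward; lengths in m; the calibration is good to about 2 mm. A picture is of the moment at which its call begins. There is no depth.
- r.finish_job(): hands the job in; it is judged then, once.
Trained networks look in a picture, given as the dict that the camera call returned (one of the last four; its "shot" number tells which), for a name from the list of things; names that differ only in an ending like _2 or _b are one class to them, and where a whole thing is asked for, a point or a joint stands for the part that bears it (a point fixed in the world has none). Each returns a list of dicts, best first, with "confidence" (0 to 1); they miss things now and then, are a little off and sometimes report something else, mostly with a low value. They report only what shows in the picture. A call takes as long as a camera call.
- models.cut_out(picture, target): "region" (384x512 bool, what is visible of it) and "extent" ([left, top, width, height] as shares, 0 to 1, of the picture: columns of its width, rows of its height, round what is visible of it).
- models.place_of(picture, target): "at" ([column, row] as shares, 0 to 1, of the picture: columns of its width, rows of its height: a listed point, or the origin of a listed thing).
The state is a dict: "time_s": time; "joints": joint angles; "joint_velocities": joint speeds; "effort": joint torques, N m; "tcp_pos": TCP position; "ee_rot": TCP orientation; "wrist_force": force on the tool from outside, world axes, zero at the start; "moment": the same for the moment, N m; "gripper_width": opening from 0.0 (shut) to 1.0 (fully open); "gripper_force": force on a finger pad.
Only numpy, scipy, OpenCV 4.12 (cv2) and the standard library are available. Lean on these libraries where they do the work, as an engineer would, in place of code of your own. Each camera call takes 0.05 s, during which the arm holds its last target. There are 200 camera calls.

TASK

The rear half of a child's kick scooter sits in a service dock, leaning away from its kickstand. Press its spring brake pedal over the rear wheel all the way down to its stop and let it come back up; then flip the folded kickstand down past its over-centre point until it snaps fully down. Last, grip the bare neck tube, bring the scooter upright and finish while still holding it upright by the tube, since it would tip over if let go; leave the other things on the bench alone.

Things in the scene. Friction and masses are not known exactly. Their poses are not given: they have to be found in the camera images.
- dock: Dark steel service dock fixed to the bench. Origin on the bench midway along the scooter; its y axis points along the scooter from rear wheel to neck (forward), x to the kickstand's side, z up. Front pin plate (130 x 50 mm) at y = +140 mm, low wheel trough (58 x 120 x 16 mm high) at y = -155 mm. The scooter leans about a pin line along the dock's y axis, 20 mm above the bench.
- frame: The scooter on the dock. Origin on the pin line, 20 mm above the dock's origin; x to the kickstand's side, y forward, z up along the neck tube. It only leans about y: stops 0.16 rad either side of vertical. Top-heavy (2.3 to 3.6 kg), little friction: starts at the stop away from the kickstand, falls to a stop unless held. Deck 100 mm wide, y = -70 to +180 mm, top at z = 105 mm.
- neck_grip (a point): Point where to grip the bare upright steel neck tube at the scooter's front: on the tube's axis, 35 mm below its top, in the frame's coordinates x = 0, y = 140, z = 230 mm. The tube is 34 mm in diameter, stands on the deck, leans with it, and ends 160 mm above the deck; its lowest 35 mm is a collar 50 mm in diameter.
- brake_pedal (a joint): Brake pedal, rad: 0 up at rest, 0.2 fully down at its stop (on the wheel). Spring: about 3.3 N at the pad to start it, about 8.7 N at the stop; it springs back up when released. Bent steel plate 50 mm wide over the rear wheel, hinged at its front end (dock y = -72 mm), moves down about 18 mm at the pad.
- pedal_pad (a point): Middle of the upper face of the pedal's rubber pad (42 mm wide, 50 mm long), 92 mm behind the pedal's hinge; about 165 mm above the bench when up.
- kickstand (a joint): Kickstand, rad: 0 folded (level, lying along the deck's side pointing backward), 1.6 fully down (just past straight down). An over-centre spring pushes it to the folded stop below 0.55 rad and snaps it down to the other stop above that; about 2 N at the foot starts it. It does not reach the bench while the scooter is upright.
- stand_pivot (a point): Kickstand's hinge axis, on the axis of its leg, 84 mm to the side of the scooter's middle and 115 mm above the bench when upright; the hinge axis is parallel to the frame's x axis. A small spring strut lies inboard of the leg, below the deck's edge, within 60 mm of the pivot: push near the foot.
- stand_foot (a point): Kickstand's free end, the middle of its rubber foot (22 mm wide, 10 x 18 mm), 94 mm from the pivot. The leg is a steel rod of 12 mm diameter that runs straight from the pivot; there is 28 mm between the deck's edge and the rod.
- glue_bottle: Bystander: cream bottle with green cap, 64 mm in diameter, 190 mm tall, origin at its underside. Leave alone.
- mallet: Bystander: wooden-handled hammer lying on the bench, 260 mm long (its x axis), head 88 mm wide, 26 mm high, origin at its underside midway. Leave alone.
- tin: Bystander: open white tin, 76 mm in diameter, 100 mm tall, origin at its underside. Leave alone.

How it is judged (in metres and radians):
On the way, in this order (a step that is already met when the one before it is completed fails the run):
1. the brake pedal is pressed down to its stop (value of joint brake_pedal above 0.17 rad), for 0.2 s.
2. the kickstand is fully down (value of joint kickstand above 1.5 rad), for 0.2 s.
3. the scooter is held upright by the neck tube (angle between frame's own z axis and vertical below 0.06 rad and contact force between the fingers and frame above 4 N and distance between the grasp point and neck_grip below 0.1 m), for 0.3 s.
At the end, for the whole second after the job is handed in: The neck tube is within 0.06 rad of vertical and at rest (under 0.08 rad/s), the fingers press on it with over 4 N, TCP within 100 mm of its grip point, kickstand over 1.5 rad, brake pedal back under 0.05 rad; all through the last second, the robot still holding (all of step 3 and value of joint kickstand above 1.5 rad and value of joint brake_pedal below 0.05 rad and angular speed of frame below 0.08 rad/s); the arm keeps its last pose, push and grip.
It fails at once if a bystander is moved by more than 30 mm (distance of any of glue_bottle, mallet, tin from where it was at the start of the episode above 0.03 m).
It also fails if it takes over 48 s, if anything falls off the work surface, if the arm or the gripper's body presses on something with over 40 N, if the wrist force passes 120 N, or if a joint passes its speed limit or range.

## Working session

There is one attempt and no reset: what is moved stays moved. The work goes in short steps, Python scripts to look and compute and a tool call to move; the robot and the scene stay as the last step left them, time stands still between calls to the robot, and variables do not carry over. Pictures are saved under pics/ and viewed, at most 10 in all, crops included, and the job is handed in when it is done.

Besides the shell and the picture viewer there is one more tool, called after "Call:" in YAML: its name, and indented under it one key for each argument. apply_moves: Moves the arm, as the interface text tells. Its arguments: {"type":"object","properties":{"moves":{"type":"array"},"hand":{"type":"number"}},"required":["moves"]}

```bash
mkdir -p pics; cat > h.py <<'E'
import numpy as np, cv2
from station import r, imaging, models
def ray(p,uv):
    K=np.array(p["intrinsics"]);d=np.array(p["orientation"])@np.linalg.inv(K)@np.array([uv[0],uv[1],1.]);return np.array(p["eye"]),d/np.linalg.norm(d)
def tri(rs):
    A=np.zeros((3,3));b=np.zeros(3)
    for o,d in rs:
        P=np.eye(3)-np.outer(d,d);A+=P;b+=P@o
    x=np.linalg.solve(A,b);return x,[np.linalg.norm((np.eye(3)-np.outer(d,d))@(x-o)) for o,d in rs]
def proj(p,X):
    c=np.array(p["orientation"]).T@(np.array(X)-np.array(p["eye"]));q=np.array(p["intrinsics"])@c;return q[:2]/q[2]
E
python3 - <<'E'
from h import *
P={n:imaging.capture(n) for n in("side","top")}
for n in P: cv2.imwrite(f"pics/{n}0.png",P[n]["frame"]);print(n,np.round(P[n]["eye"],3),np.round(P[n]["orientation"],2).tolist())
for t in ["neck_grip","pedal_pad","stand_pivot","stand_foot","dock","frame","glue_bottle","mallet","tin"]:
    rs=[]
    for n in P:
        L=models.place_of(P[n],t)
        if L:
            uv=np.array(L[0]["at"])*[512,384];rs.append(ray(P[n],uv));print(t,n,np.round(uv,1),round(L[0]["confidence"],2))
    if len(rs)==2: x,e=tri(rs);print("  ",np.round(x,4),np.round(e,4))
s=r.sense();print({k:np.round(v,3).tolist() for k,v in s.items()})
E
```

```text
side [0.013 0.811 1.14 ] [[-0.84, -0.38, 0.38], [-0.54, 0.59, -0.6], [0.0, -0.71, -0.7]]
top [ 0.451 -0.012  1.347] [[-0.03, -1.0, 0.08], [-1.0, 0.03, -0.01], [0.01, -0.08, -1.0]]
neck_grip top [215.4 214.3] 0.86
pedal_pad side [279.9 153.1] 0.82
pedal_pad top [323.3 177.6] 0.64
   [ 0.5658 -0.1978  0.164 ] [0.002 0.002]
stand_pivot side [225.  205.3] 0.81
stand_pivot top [227.6 171.8] 0.6
   [0.5968 0.0652 0.1308] [0.003 0.003]
stand_foot side [239.2 186. ] 0.51
stand_foot top [260.1 159. ] 0.67
   [ 0.6227 -0.0313  0.1209] [0.0072 0.0072]
dock side [254.4 217.1] 0.59
dock top [259.  189.9] 0.87
   [ 0.5503 -0.0228  0.0218] [0.001 0.001]
frame side [256.  215.5] 0.82
frame top [261.5 192. ] 0.8
   [ 0.5454 -0.0289  0.0267] [0.0032 0.0032]
glue_bottle side [167.7 300.4] 0.62
glue_bottle top [136.4 175.8] 0.83
   [ 0.6055  0.3554 -0.0121] [0.0004 0.0004]
mallet side [316.9 165.1] 0.58
mallet top [380.3 200.6] 0.88
   [ 0.5099 -0.3981 -0.0136] [0.0012 0.0012]
tin side [201.3 330.5] 0.69
tin top [124.4 220.9] 0.89
   [0.4636 0.3857 0.0049] [0.004 0.004]
{'time_s': 1.0, 'joints': [-56.229, 22.042, 0.452, -0.001, -68.412, -14.815], 'joint_velocities': [-0.054, 0.02, 0.035, -0.07, -0.02, 0.005], 'effort': [-0.001, -39.047, 18.762, 4.224, 0.015, -0.0], 'tcp_pos': [0.203, -0.591, 0.241], 'ee_rot': [[-0.946, -0.325, -0.0], [-0.325, 0.946, 0.0], [-0.0, 0.0, -1.0]], 'wrist_force': [0.566, -0.535, -0.268], 'moment': [0.017, 0.056, -0.002], 'gripper_force': 0.0, 'gripper_width': 1.001}
```

```bash
python3 - <<'E'
import cv2
for n in("side","top"):
    i=cv2.imread(f"pics/{n}0.png"); c=i[110:290,150:390]; cv2.imwrite(f"pics/{n}0c.png",cv2.resize(c,None,fx=3.3,fy=3.3,interpolation=cv2.INTER_CUBIC))
E
```

```text
(no output)
```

View pics/side0c.png

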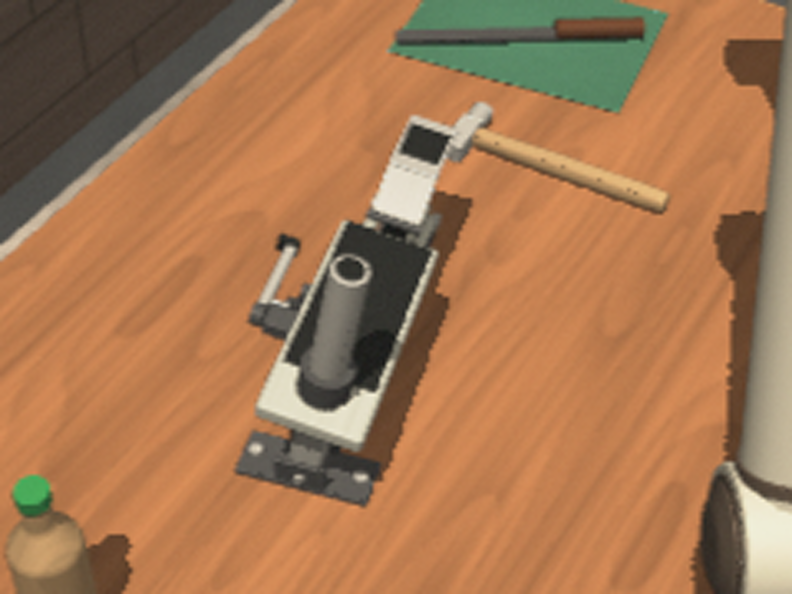

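View pics/top0c.png

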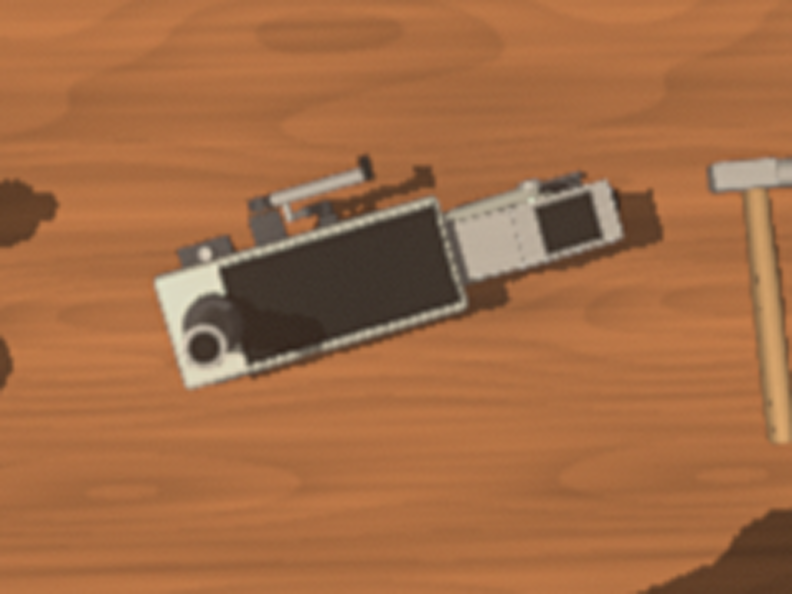

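The side view shows the scooter leaning toward the robot, with the pad at about (279,153), the tube top at (256,192) and the foot at (238,184). The top view shows the tube top at (212,215) and the foot at (261,161). The networks agree with both, so I'll fit the dock pose from all of these.

```bash
cat > fit.py <<'E'
from h import *
from scipy.optimize import least_squares
P={n:imaging.capture(n) for n in("side","top")}
o=lambda x,y:np.array([150+x/3.3,110+y/3.3])
# (cam, pixel, frame pt with py flag)
D=[("top",o(205,346),(0,.14,.265),0),("side",o(351,270),(0,.14,.265),0),
("top",o(155,276),(.05,.18,.105),0),("top",o(188,388),(-.05,.18,.105),0),("top",o(466,303),(-.05,-.07,.105),0),("top",o(435,198),(.05,-.07,.105),0),
("top",o(365,168),(.084,-.094,.095),1),("side",o(288,243),(.084,-.094,.095),1),("side",(225,205.3),(.084,0,.095),1),("top",(227.6,171.8),(.084,0,.095),1),
("side",(279.9,153.1),(0,-.164,.145),0),("top",(323.3,177.6),(0,-.164,.145),0)]
def W(q,v,f=0,lean=-.16):
    v=np.array(v,float);v[1]+=f*q[3]
    c,s=np.cos(lean),np.sin(lean);v=np.array([c*v[0]+s*v[2],v[1],-s*v[0]+c*v[2]+.02])
    c,s=np.cos(q[2]),np.sin(q[2]);return np.array([q[0]+c*v[0]-s*v[1],q[1]+s*v[0]+c*v[1],v[2]])
f=lambda q:np.concatenate([proj(P[n],W(q,v,k))-u for n,u,v,k in D])
s=least_squares(f,[.55,-.02,.25,.08],loss="soft_l1");q=s.x
print(np.round(q,4),np.degrees(q[2]));print(np.round(s.fun if 0 else f(q),1).reshape(-1,2).tolist())
for n,v,k in [("pad",(0,-.164,.145),0),("pivot",(.084,0,.095),1),("foot",(.084,-.094,.095),1),("neck",(0,.14,.23),0)]:print(n,np.round(W(q,v,k),4))
print("neck upright",np.round(W(q,(0,.14,.23),0,0),4))
t,e=r.sense()["ee_rot"],r.sense()["tcp_pos"];print("tool-yaw",np.degrees(np.arctan2(-t[0][1],t[1][1])), e)
E
python3 fit.py
```

```text
[ 0.5495 -0.0312  0.2546  0.0786] 14.588064617982424
[[0.0, -0.3], [-1.2, -0.3], [-0.6, -0.1], [-0.4, 0.3], [1.4, 1.2], [1.2, -1.3], [0.0, 1.3], [0.2, 1.5], [2.1, 0.5], [0.7, -0.3], [-1.6, 0.2], [-0.5, -0.3]]
pad [ 0.5685 -0.1957  0.1631]
pivot [0.5954 0.062  0.1272]
foot [ 0.619  -0.029   0.1272]
neck [0.4788 0.0951 0.2471]
neck upright [0.5143 0.1043 0.25  ]
tool-yaw 18.951057986435895 [ 0.20302923 -0.59110638  0.24125476]
```

Call:
apply_moves:
  moves:
    - [[0, 0, 0], 4.36]
    - [[-0.0302, 0.0194, 0], 0]
    - [[-0.0302, 0.0194, 0], 0]
    - [[-0.0302, 0.0194, 0], 0]
    - [[-0.0302, 0.0194, 0], 0]
  hand: 0

```text
time_s: 1.52
tcp_pos: [0.301, -0.4845, 0.2413]
ee_rot: [[-0.968, -0.251, 0.0], [-0.251, 0.968, -0.0], [-0.0, -0.0, -1.0]]
wrist_force: [0.2, -1.2, -0.7]
gripper_width: 0.707
gripper_force: 0.0
```

Call:
apply_moves:
  moves:
    - [[-0.0302, 0.0194, 0], 0]
    - [[-0.0302, 0.0194, 0], 0]
    - [[-0.0302, 0.0194, 0], 0]
    - [[-0.0302, 0.0194, 0], 0]
    - [[-0.0302, 0.0194, 0], 0]

```text
time_s: 1.93
tcp_pos: [0.423, -0.3522, 0.2416]
ee_rot: [[-0.968, -0.252, 0.001], [-0.252, 0.968, -0.0], [-0.0, -0.0, -1.0]]
wrist_force: [0.5, -0.8, -0.2]
gripper_width: 0.324
gripper_force: 0.0
```

Call:
apply_moves:
  moves:
    - [[-0.0302, 0.0194, 0], 0]
    - [[-0.0302, 0.0194, 0], 0]
    - [[-0.0302, 0.0194, 0], 0]
    - [[-0.0302, 0.0194, 0], 0]
    - [[-0.0302, 0.0194, 0], 0]

```text
time_s: 2.35
tcp_pos: [0.5448, -0.2202, 0.2415]
ee_rot: [[-0.968, -0.252, 0.0], [-0.252, 0.968, -0.0], [-0.0, -0.0, -1.0]]
wrist_force: [0.2, -0.3, 0.7]
gripper_width: 0.019
gripper_force: 0.0
```

Call:
apply_moves:
  moves:
    - [[-0.0302, 0.0194, 0], 0]
    - [[0, 0, 0], 0]
    - [[0, 0, 0], 0]

```text
time_s: 2.6
tcp_pos: [0.5691, -0.1938, 0.2408]
ee_rot: [[-0.967, -0.255, -0.001], [-0.255, 0.967, 0.0], [0.001, 0.0, -1.0]]
wrist_force: [-0.3, -0.3, 0.0]
gripper_width: 0.006
gripper_force: 0.0
```

Call:
apply_moves:
  moves:
    - [[0, 0, 0.02], 0]
    - [[0, 0, 0.02], 0]
    - [[0, 0, 0.01], 0]
    - [[0, 0, 0.006], 0]
    - [[0, 0, 0.005], 0]

```text
time_s: 3.02
tcp_pos: [0.5675, -0.1963, 0.1802]
ee_rot: [[-0.968, -0.251, -0.001], [-0.251, 0.968, -0.001], [0.001, -0.0, -1.0]]
wrist_force: [-0.6, -1.9, 3.5]
gripper_width: 0.006
gripper_force: 1.8
```

Call:
apply_moves:
  moves:
    - [[0, 0, 0.004], 0]
    - [[0, 0, 0.004], 0]
    - [[0, 0, 0.002], 0]
    - [[0, 0, 0], 0]

```text
time_s: 3.35
tcp_pos: [0.5691, -0.1974, 0.1725]
ee_rot: [[-0.968, -0.252, 0.004], [-0.252, 0.968, -0.004], [-0.003, -0.004, -1.0]]
wrist_force: [-2.8, -5.2, 6.1]
gripper_width: 0.0
gripper_force: 3.6
```

Call:
apply_moves:
  moves:
    - [[0, 0, 0.004], 0]
    - [[0, 0, 0.003], 0]
    - [[0, 0, 0], 0]

```text
time_s: 3.6
tcp_pos: [0.5701, -0.1977, 0.1664]
ee_rot: [[-0.968, -0.252, 0.006], [-0.252, 0.968, -0.004], [-0.005, -0.006, -1.0]]
wrist_force: [-1.6, -5.1, 8.4]
gripper_width: 0.003
gripper_force: 4.7
```

Call:
apply_moves:
  moves:
    - [[0, 0, 0.003], 0]
    - [[0, 0, 0.001], 0]
    - [[0, 0, 0], 0]

```text
time_s: 3.85
tcp_pos: [0.5706, -0.1979, 0.164]
ee_rot: [[-0.967, -0.253, 0.008], [-0.253, 0.967, -0.005], [-0.006, -0.007, -1.0]]
wrist_force: [-2.2, -5.4, 11.7]
gripper_width: 0.001
gripper_force: 6.4
```

Call:
apply_moves:
  moves:
    - [[0, 0, 0.004], 0]
    - [[0, 0, 0], 0]
    - [[0, 0, 0], 0]
    - [[0, 0, 0], 0]
    - [[0, 0, 0], 0]

```text
time_s: 4.27
tcp_pos: [0.5722, -0.1977, 0.1634]
ee_rot: [[-0.967, -0.254, 0.013], [-0.254, 0.967, -0.006], [-0.011, -0.009, -1.0]]
wrist_force: [-4.4, -2.4, 23.0]
gripper_width: 0.007
gripper_force: 11.3
```

Call:
apply_moves:
  moves:
    - [[0, 0, 0.002], 0]
    - [[0, 0, 0], 0]
    - [[0, 0, 0], 0]

```text
time_s: 4.52
tcp_pos: [0.5732, -0.1975, 0.1633]
ee_rot: [[-0.967, -0.255, 0.016], [-0.255, 0.967, -0.006], [-0.014, -0.01, -1.0]]
wrist_force: [-4.5, 0.2, 28.9]
gripper_width: 0.01
gripper_force: 13.8
```

Call:
apply_moves:
  moves:
    - [[0, 0, -0.03], 0]
    - [[0, 0, -0.03], 0]
    - [[0, 0, -0.02], 0]
    - [[-0.019, 0.0329, 0], 0]
    - [[-0.019, 0.0329, 0], 0]

```text
time_s: 4.93
tcp_pos: [0.5893, -0.1225, 0.236]
ee_rot: [[-0.969, -0.248, 0.006], [-0.248, 0.969, 0.001], [-0.006, -0.001, -1.0]]
wrist_force: [0.0, 0.4, 0.3]
gripper_width: 0.004
gripper_force: 0.0
```

Call:
apply_moves:
  moves:
    - [[-0.019, 0.0329, 0], 0]
    - [[-0.019, 0.0329, 0], 0]
    - [[-0.019, 0.0329, 0], 0]
    - [[0, 0, 0], 0]
    - [[0, 0, 0], 0]

```text
time_s: 5.35
tcp_pos: [0.6192, -0.0099, 0.2333]
ee_rot: [[-0.967, -0.255, 0.001], [-0.255, 0.967, 0.001], [-0.001, 0.0, -1.0]]
wrist_force: [-0.0, -0.3, -0.0]
gripper_width: 0.005
gripper_force: 0.0
```

```bash
python3 - <<'E'
from h import *
P={n:imaging.capture(n) for n in("side","top")}
a=[cv2.resize(P[n]["frame"][110:270,190:350],None,fx=2.5,fy=2.5,interpolation=cv2.INTER_CUBIC) for n in P]
cv2.imwrite("pics/k1.png",np.hstack(a))
for n in P:
  for t in("stand_foot","stand_pivot","pedal_pad"): print(n,t,[(np.round(np.array(l["at"])*[512,384],1),round(l["confidence"],2)) for l in models.place_of(P[n],t)[:1]])
s=r.sense();print(s["tcp_pos"],s["wrist_force"]);print([proj(P[n],s["tcp_pos"]+np.array([0,0,-.019])) for n in P])
E
```

```text
side stand_foot [(array([239.7, 183.6]), 0.67)]
side stand_pivot [(array([226. , 205.8]), 0.79)]
side pedal_pad [(array([280.3, 155.4]), 0.67)]
top stand_foot [(array([257.8, 193.4]), 0.5)]
top stand_pivot [(array([227.9, 170.4]), 0.63)]
top pedal_pad [(array([212.4, 215.6]), 0.34)]
[ 0.61842477 -0.01323786  0.23340832] [-0.19960331 -0.79517224  0.0153213 ]
[array([233.87527505, 167.68389208]), array([254.89711646, 158.03296258])]
```

View pics/k1.png

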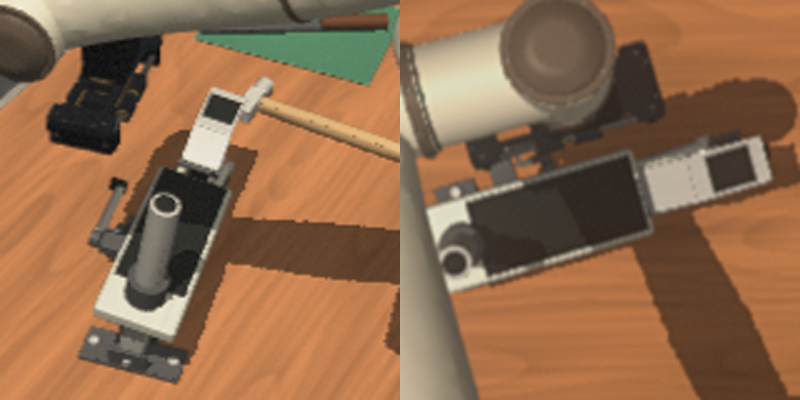

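The pedal has sprung back up, and the foot in the side view is still at (240,184). The tips project to just above it, so I'll push down.

Call:
apply_moves:
  moves:
    - [[-0.002, 0, 0.03], 0]
    - [[0, 0, 0.03], 0]
    - [[0, 0, 0.015], 0]
    - [[0, 0, 0.01], 0]
    - [[0, 0, 0.01], 0]

```text
time_s: 6.17
tcp_pos: [0.6208, -0.0121, 0.1381]
ee_rot: [[-0.968, -0.252, 0.001], [-0.252, 0.968, -0.0], [-0.0, -0.0, -1.0]]
wrist_force: [-0.3, 1.5, 1.8]
gripper_width: 0.005
gripper_force: 0.8
```

Call:
apply_moves:
  moves:
    - [[0, 0, 0.01], 0]
    - [[0, 0, 0.01], 0]
    - [[0, 0, 0], 0]

```text
time_s: 6.42
tcp_pos: [0.6194, -0.0119, 0.1162]
ee_rot: [[-0.968, -0.251, -0.003], [-0.251, 0.968, -0.0], [0.003, 0.001, -1.0]]
wrist_force: [-1.0, 0.7, -0.3]
gripper_width: 0.005
gripper_force: 0.0
```

Call:
apply_moves:
  moves:
    - [[0, 0, 0.01], 0]
    - [[0, 0, 0.01], 0]
    - [[0, 0.003, 0.006], 0]
    - [[0, 0, 0], 0]

```text
time_s: 6.75
tcp_pos: [0.6185, -0.0086, 0.0902]
ee_rot: [[-0.968, -0.252, -0.004], [-0.252, 0.968, -0.0], [0.004, 0.001, -1.0]]
wrist_force: [-0.7, 0.8, 0.1]
gripper_width: 0.004
gripper_force: 0.0
```

```bash
python3 - <<'E'
from h import *
p=imaging.capture("side");print(r.sense()["tcp_pos"],r.sense()["wrist_force"])
cv2.imwrite("pics/k2.png",cv2.resize(p["frame"][120:260,180:320],None,fx=4,fy=4,interpolation=cv2.INTER_CUBIC))
E
```

```text
[ 0.61909136 -0.00867487  0.09116371] [-0.06420839  0.18110588  0.33737268]
```

View pics/k2.png

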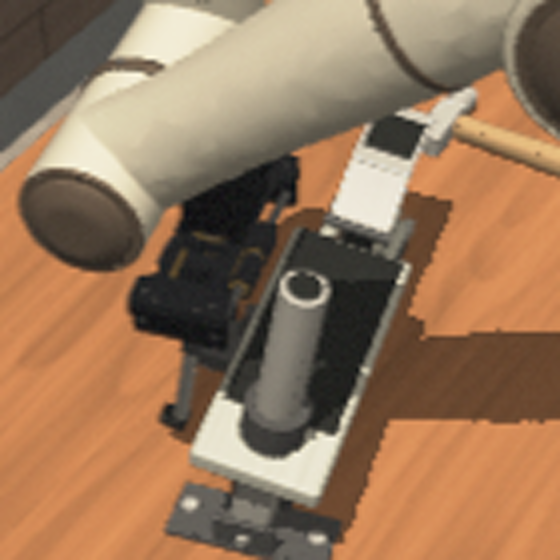

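The kickstand appears to hang straight down with its foot at about (223,223). I'll withdraw upward, then verify by projecting its position.

Call:
apply_moves:
  moves:
    - [[0, 0, -0.04], 0]
    - [[0, 0, -0.04], 0]
    - [[0, 0, -0.04], 0]
    - [[0, 0, -0.04], 0]
    - [[0, 0, -0.04], 0]
  hand: 0.087

```text
time_s: 7.22
tcp_pos: [0.6195, -0.0089, 0.2951]
ee_rot: [[-0.968, -0.252, 0.001], [-0.252, 0.968, 0.0], [-0.001, -0.0, -1.0]]
wrist_force: [1.5, 0.1, 0.7]
gripper_width: 0.296
gripper_force: 0.0
```

Call:
apply_moves:
  moves:
    - [[0, 0, -0.04], 0]
    - [[0.022, 0.0272, 0], 0]
    - [[0.022, 0.0272, 0], 0]
    - [[0.022, 0.0272, 0], 0]
    - [[0.022, 0.0272, 0], 0]

```text
time_s: 7.63
tcp_pos: [0.5059, 0.0748, 0.3329]
ee_rot: [[-0.968, -0.251, 0.001], [-0.251, 0.968, 0.001], [-0.002, 0.0, -1.0]]
wrist_force: [0.0, 1.8, 1.0]
gripper_width: 0.679
gripper_force: 0.0
```

```bash
python3 - <<'E' | tail -8
from fit import *
print("foot down pred",[proj(P[n],W(q,(.084,-.003+.006,.001),1)) for n in P],"folded",[proj(P[n],W(q,(.084,-.094,.095),1)) for n in P])
for n in P: print(n,[np.round(np.array(l["at"])*[512,384],1) for l in models.place_of(P[n],"stand_foot")[:2]])
print(r.sense()["joints"],r.sense()["tcp_pos"])
E
```

```text
neck [0.4788 0.0951 0.2471]
neck upright [0.5143 0.1043 0.25  ]
tool-yaw 14.82989849486202 [0.50411989 0.07595075 0.33392932]
foot down pred [array([223.64204047, 225.2382562 ]), array([227.90560521, 170.59680979])] folded [array([237.47536865, 185.15507759]), array([260.61785814, 162.24065214])]
side [array([225.5, 224.4])]
top [array([226.3, 170.1])]
[ 2.65901669e+01  7.73068145e+00 -5.86633166e+00  2.12817431e-02
 -7.62569910e+01 -1.01886690e+02] [0.5068087  0.074865   0.33350087]
```

Networks and projection agree that the kickstand is fully down. Turning 90° (joint 6 toward zero) above the tube.

Call:
apply_moves:
  moves:
    - [[0.022, 0.0272, 0], 0]
    - [[0, 0, 0], -7]
    - [[0, 0, 0], -7]
    - [[0, 0, 0], -7]
    - [[0, 0, 0], -7]

```text
time_s: 8.25
tcp_pos: [0.4799, 0.0948, 0.3323]
ee_rot: [[-0.733, -0.681, 0.0], [-0.681, 0.733, -0.0], [-0.0, -0.0, -1.0]]
wrist_force: [0.3, -0.4, 0.0]
gripper_width: 0.999
gripper_force: 0.0
```

Call:
apply_moves:
  moves:
    - [[0, 0, 0], -7]
    - [[0, 0, 0], -7]
    - [[0, 0, 0], -7]
    - [[0, 0, 0], -7]
    - [[0, 0, 0], -7]

```text
time_s: 8.67
tcp_pos: [0.4801, 0.0946, 0.3321]
ee_rot: [[-0.21, -0.978, 0.0], [-0.978, 0.21, -0.0], [0.0, -0.0, -1.0]]
wrist_force: [0.4, -0.3, -0.6]
gripper_width: 1.001
gripper_force: 0.0
```

Call:
apply_moves:
  moves:
    - [[0, 0, 0], -7]
    - [[0, 0, 0], -7]
    - [[0, 0, 0], -7]
    - [[0, 0, 0], -6]
    - [[0, 0, 0], 0]

```text
time_s: 9.08
tcp_pos: [0.48, 0.0946, 0.3321]
ee_rot: [[0.252, -0.968, 0.0], [-0.968, -0.252, -0.0], [0.0, 0.0, -1.0]]
wrist_force: [0.8, -0.3, 0.3]
gripper_width: 0.998
gripper_force: 0.0
```

Call:
apply_moves:
  moves:
    - [[0, 0, 0], 0]
    - [[0, 0, 0], 0]

```text
time_s: 9.25
tcp_pos: [0.4795, 0.0948, 0.3321]
ee_rot: [[0.249, -0.969, -0.0], [-0.969, -0.249, -0.0], [0.0, 0.0, -1.0]]
wrist_force: [-0.5, -0.1, -0.5]
gripper_width: 1.0
gripper_force: 0.0
```

Call:
apply_moves:
  moves:
    - [[0, 0, 0.025], 0]
    - [[0, 0, 0.025], 0]
    - [[0, 0, 0.015], 0]
    - [[0, 0, 0.01], 0]
    - [[0, 0, 0], 0]

```text
time_s: 9.67
tcp_pos: [0.4782, 0.0946, 0.2551]
ee_rot: [[0.25, -0.968, -0.004], [-0.968, -0.25, -0.002], [0.001, 0.004, -1.0]]
wrist_force: [-0.3, -0.0, -0.4]
gripper_width: 1.002
gripper_force: 0.0
```

Call:
apply_moves:
  moves:
    - [[0, 0, 0], 0]
    - [[0, 0, 0], 0]
    - [[0, 0, 0], 0]
    - [[0, 0, 0], 0]
    - [[0, 0, 0], 0]
  hand: 0

```text
time_s: 10.08
tcp_pos: [0.4793, 0.0953, 0.258]
ee_rot: [[0.252, -0.968, 0.001], [-0.968, -0.252, 0.001], [-0.0, -0.001, -1.0]]
wrist_force: [-0.6, -0.2, 0.8]
gripper_width: 0.704
gripper_force: 0.0
```

Call:
apply_moves:
  moves:
    - [[0, 0, 0], 0]
    - [[0, 0, 0], 0]
    - [[0, 0, 0], 0]
    - [[0, 0, 0], 0]
    - [[0, 0, 0], 0]

```text
time_s: 10.5
tcp_pos: [0.4801, 0.0953, 0.2575]
ee_rot: [[0.252, -0.968, 0.003], [-0.968, -0.252, 0.001], [-0.0, -0.003, -1.0]]
wrist_force: [2.6, -1.3, -0.9]
gripper_width: 0.435
gripper_force: 28.7
```

Call:
apply_moves:
  moves:
    - [[0, -0.003, 0], 0]
    - [[0, -0.003, -0.0005], 0]
    - [[0, -0.003, 0], 0]
    - [[0, -0.003, -0.0005], 0]
    - [[0, -0.003, 0], 0]

```text
time_s: 10.92
tcp_pos: [0.4946, 0.0991, 0.2591]
ee_rot: [[0.252, -0.968, 0.002], [-0.968, -0.252, 0.0], [0.0, -0.002, -1.0]]
wrist_force: [2.6, 0.4, 3.9]
gripper_width: 0.41
gripper_force: 29.3
```

Call:
apply_moves:
  moves:
    - [[0, -0.003, -0.0005], 0]
    - [[0, -0.003, 0], 0]
    - [[0, -0.003, -0.0005], 0]
    - [[0, -0.003, 0], 0]
    - [[0, -0.003, -0.0005], 0]

```text
time_s: 11.33
tcp_pos: [0.5079, 0.1026, 0.259]
ee_rot: [[0.252, -0.968, -0.002], [-0.968, -0.252, -0.0], [-0.0, 0.002, -1.0]]
wrist_force: [2.3, -1.9, -1.4]
gripper_width: 0.392
gripper_force: 29.7
```

Call:
apply_moves:
  moves:
    - [[0, -0.003, 0], 0]
    - [[0, -0.002, 0], 0]
    - [[0, -0.001, 0], 0]
    - [[0, 0, 0], 0]
    - [[0, 0, 0], 0]

```text
time_s: 11.75
tcp_pos: [0.5129, 0.1039, 0.2587]
ee_rot: [[0.252, -0.968, -0.003], [-0.968, -0.252, -0.001], [0.0, 0.003, -1.0]]
wrist_force: [-0.2, -0.2, -2.7]
gripper_width: 0.383
gripper_force: 29.9
```

Call:
apply_moves:
  moves:
    - [[0, 0, 0], 0]
    - [[0, 0, 0], 0]
    - [[0, 0, 0], 0]
    - [[0, 0, 0], 0]
    - [[0, 0, 0], 0]

```text
time_s: 12.17
tcp_pos: [0.5131, 0.1039, 0.2588]
ee_rot: [[0.252, -0.968, -0.003], [-0.968, -0.252, -0.001], [-0.0, 0.003, -1.0]]
wrist_force: [-0.1, -1.0, -7.5]
gripper_width: 0.387
gripper_force: 29.9
```

```bash
cat > chk.py <<'E'
from fit import *
s=r.sense();d=np.array(s["tcp_pos"])-[q[0],q[1],0]
print("offset along scooter x,y:",d[0]*np.cos(q[2])+d[1]*np.sin(q[2]),-d[0]*np.sin(q[2])+d[1]*np.cos(q[2]))
for n in P:
  for t,v,k in [("stand_foot",(.084,.003,.001),1),("stand_pivot",(.084,0,.095),1),("pedal_pad",(0,-.164,.145),0)]:
    L=models.place_of(P[n],t)
    print(n,t,[(np.round(np.array(l["at"])*[512,384],1),round(l["confidence"],2)) for l in L[:1]],"upright",np.round(proj(P[n],W(q,v,k,0)),1),"lean",np.round(proj(P[n],W(q,v,k)),1))
cv2.imwrite("pics/u1.png",np.hstack([cv2.resize(P[n]["frame"][110:270,190:350],None,fx=2.5,fy=2.5,interpolation=cv2.INTER_CUBIC) for n in P]))
print({k:np.round(s[k],3).tolist() for k in("time_s","tcp_pos","ee_rot","wrist_force","moment","gripper_width","gripper_force")})
E
python3 chk.py | tail -8
```

```text
offset along scooter x,y: -0.0011927961290870773 0.13993251967411907
side stand_foot [(array([223.4, 224.9]), 0.43)] upright [223.5 227.9] lean [223.6 225.2]
side stand_pivot [(array([222.3, 206.8]), 0.75)] upright [222.3 207.3] lean [227.1 205.8]
side pedal_pad [(array([274., 150.]), 0.63)] upright [271.6 151.5] lean [278.3 153.3]
top stand_foot [] upright [228.1 170.7] lean [227.9 170.6]
top stand_pivot [(array([226.4, 166.8]), 0.8)] upright [227.  166.5] lean [228.3 171.5]
top pedal_pad [(array([319.7, 168.7]), 0.87)] upright [320.4 169.1] lean [322.8 177.3]
{'time_s': 12.267, 'tcp_pos': [0.513, 0.104, 0.259], 'ee_rot': [[0.252, -0.968, -0.002], [-0.968, -0.252, -0.001], [-0.0, 0.002, -1.0]], 'wrist_force': [0.661, -0.934, -8.322], 'moment': [-0.515, -0.036, -0.026], 'gripper_width': 0.384, 'gripper_force': 29.925}
```

View pics/u1.png

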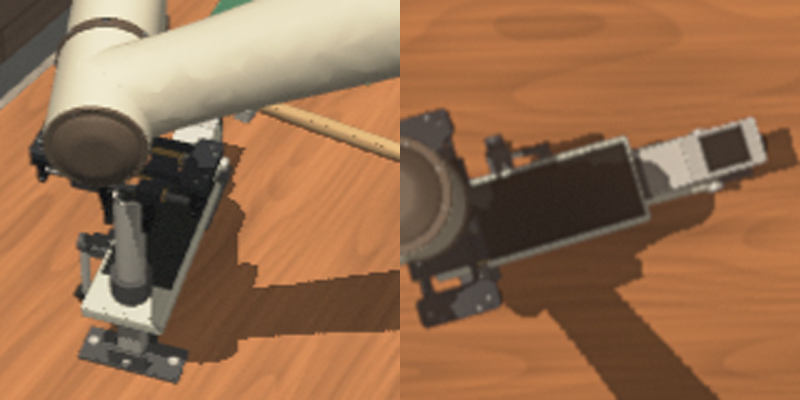

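The scooter is upright with the pads flat on the tube, at an opening of 33.5 mm. I'll take off the slight upward pull, let it settle and hand in.

Call:
apply_moves:
  moves:
    - [[0, -0.001, 0.001], 0]
    - [[0, 0, 0], 0]
    - [[0, 0, 0], 0]
    - [[0, 0, 0], 0]
    - [[0, 0, 0], 0]

```text
time_s: 12.98
tcp_pos: [0.5144, 0.1043, 0.2589]
ee_rot: [[0.252, -0.968, -0.001], [-0.968, -0.252, -0.0], [0.0, 0.001, -1.0]]
wrist_force: [-3.6, -1.0, -4.7]
gripper_width: 0.388
gripper_force: 30.0
```

Call:
apply_moves:
  moves:
    - [[0, 0, 0], 0]
    - [[0, 0, 0], 0]
    - [[0, 0, 0], 0]
    - [[0, 0, 0], 0]
    - [[0, 0, 0], 0]

```text
time_s: 13.4
tcp_pos: [0.5147, 0.1044, 0.2589]
ee_rot: [[0.252, -0.968, -0.0], [-0.968, -0.252, -0.0], [0.0, 0.0, -1.0]]
wrist_force: [-2.4, -1.6, -2.7]
gripper_width: 0.382
gripper_force: 30.0
```

Call:
apply_moves:
  moves:
    - [[0, 0, 0], 0]
    - [[0, 0, 0], 0]
    - [[0, 0, 0], 0]
    - [[0, 0, 0], 0]
    - [[0, 0, 0], 0]

```text
time_s: 13.82
tcp_pos: [0.5149, 0.1044, 0.2589]
ee_rot: [[0.252, -0.968, 0.0], [-0.968, -0.252, -0.0], [0.0, -0.0, -1.0]]
wrist_force: [-3.7, -1.1, -1.7]
gripper_width: 0.385
gripper_force: 30.1
```

```bash
python3 -c "
from station import r
print(r.finish_job())"
```

```text
the job is handed in; nothing more can be done
None
```

I handed the job in at about 14 s: the brake pedal was pressed to its stop and came back up, the kickstand snapped fully down, and the arm is still holding the scooter upright by the neck tube at about 30 N; the hand-in returned no verdict.

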